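# Put the seals away after carving

## Robot

A 6-joint arm with a two-finger parallel gripper is mounted at the origin on the work surface. World frame = base frame: x ahead of the robot, y to its left, z up, the work surface at z = 0. Lengths are in m, angles in rad, forces in N, time in s.
With the tool pointing down it reaches from about 0.35 to 0.85 m from the base axis. Payload 8.1 kg.
Tool frame: the origin (TCP) lies between the finger pads; the fingertips stand 11 mm ahead of it and the grasp point (between the pads) lies 8 mm behind it; z points along the fingers, y is the line along which they close (so a half turn about z gives the same grasp; the last joint's range is limited). The gripper opens to 93 mm and grips with 3 to 60 N. Pads are 15 mm wide; open, the fingers measure 128 mm over their backs; the gripper's body (75 mm by 188 mm) begins 65 mm behind the grasp point.
Start: joints at [1.15, 0.13, 1.488, -0, 1.523, -0.085], TCP at [0.198, 0.567, 0.23] pointing down, gripper open.
Joint ranges: [-2.96, 2.96], [-0.89, 2.26], [0.02, 2.5], [-1.34, 4.48], [0, 2.73], [-2.66, 2.66]. Speed limits (rad/s): [2.39, 2.39, 2.79, 3.14, 3.14, 3.14].

## Interface

Orientations are given as a unit quaternion [w, x, y, z].
In Python, from plant import robot, camera, workorder gives the robot as it stands. The module is installed in compiled form; this text tells all that it offers.
- The arm moves only by the tool apply_moves, never from a script. Its argument "moves" is a list of rows, each a list of 6 numbers: the shift along the tool's x, y, z each as a share of 150 mm, from -1 to 1, then the turn, a rotation vector about the tool's x, y, z each as a share of 0.5 rad, from -1 to 1. In form: [[tx, ty, tz, rx, ry, rz], ...]. A call has 1 to 20 rows; each row is the pose to reach, as a shift and turn from the pose commanded when the call began, along the tool's axes at that moment; what a row does not reach only later rows make up. A row lasts 1/8 s, in which the tool goes at most 62.5 mm and 10.7 degrees, less where a joint would pass 70% of its speed; a pose out of reach is approached as far as the arm can. A call with a number of a shift or a turn outside -1 to 1 is refused whole. A call with a gripper value outside its range is refused whole. "fingers" is the opening, from 0 (shut) to 1 (fully open), set as the call begins (left out, the last holds). The fingers move at their own pace and stop on an object; "grip_force" is the grip in N (left out, the last holds). Time passes only in rows, so rows that repeat a pose let the fingers close. It gives the time, the measured TCP pose, the force, the opening and the grip force at its end, in the units of the state.
- robot.state(): the state, without advancing time (a new reading comes with each control period).
- camera(name): name is "side" or "top"; returns a dict with "frame" (400x640x3 uint8, blue, green, red), "depth" (400x640 float32, m along the optical axis (not along the pixel's ray), 0 where there is no reading), "K" (3x3 intrinsics, pixels), "D" ([k1, k2, p1, p2, k3] as OpenCV has them; the pictures are not rectified), "R" (3x3) and "t" (3): a world point X has camera coordinates R X + t. Camera axes: x right, y down, z forward; pixel columns grow to the right and rows downward; lengths in m; the calibration is good to about 2 mm. A picture is of the moment at which its call begins.
- workorder.sign_off(): hands the job in; it is judged then, once.
The state is a dict: "time": time; "q": joint angles; "joint_vel": joint speeds; "joint_efforts": joint torques, N m; "eef_pos": TCP position; "orientation": TCP orientation; "contact_force": force on the tool from outside, world axes, zero at the start; "moment": the same for the moment, N m; "width": finger opening in m; "finger_force": force on a finger pad.
Only numpy, scipy, OpenCV 4.12 (cv2) and the standard library are available. Lean on these libraries where they do the work, as an engineer would, in place of code of your own. Each camera call takes 0.05 s, during which the arm holds its last target. There are 200 camera calls.

## Task

Sort the seals after the day's carving: stand both square soapstone seals in the steel tray and both round soapstone seals in the white ceramic dish, and stand the walnut block on the clamp's plate in the middle between its jaws, with its two broad faces towards the jaws. Everything must be left standing upright on its own, and the brush rest and the tea cup are to stay where they are.

Things in the scene. Friction and masses are not known exactly. Their poses are not given: they have to be found in the camera images.
- square_big_mid (a point): the larger square soapstone seal, 40 x 40 mm in section (sides along its x and y), 62 mm tall, standing upright on the shelf at the start; this point is its centre, half-way up (31 mm above its foot); z runs up it
- square_small_mid (a point): the smaller square soapstone seal, 32 x 32 mm in section (sides along its x and y), 52 mm tall, standing upright on the shelf at the start; this point is its centre, half-way up (26 mm above its foot); z runs up it
- round_big_mid (a point): the larger round soapstone seal, a cylinder 42 mm across, 58 mm tall, standing upright on the shelf at the start; this point is its centre, half-way up (29 mm above its foot); z runs up it
- round_small_mid (a point): the smaller round soapstone seal, a cylinder 34 mm across, 52 mm tall, standing upright on the shelf at the start; this point is its centre, half-way up (26 mm above its foot); z runs up it
- block_mid (a point): the dark brown walnut seal block, 28 mm (its x) by 44 mm (its y) in section, 65 mm tall, standing upright on the shelf at the start; this point is its centre, half-way up (32.5 mm above its foot); z runs up it
- tray: shallow rectangular stainless steel tray, fixed, 106 mm (its x) by 156 mm (its y) outside, walls 3 mm thick and 15 mm tall, floor 3 mm thick; origin at the centre of its underside, z up
- dish: shallow round white ceramic dish, fixed, 140 mm across at the foot and 150 mm at the rim, rim 18 mm above the shelf, wall 4 mm, flat floor 5 mm thick and about 132 mm across; origin at the centre of its underside, z up
- clamp_seat (a point): small open aluminium clamp, fixed: a base plate 112 mm (its x) by 74 mm (its y), 12 mm thick, with two upright jaws 52 mm apart that stand 25 mm above the plate; the jaws face each other along x and are 60 mm long along y; a screw with a knob sticks out at +x to 98 mm from the middle, at most 36 mm high. This point is on the plate's top face, midway between the jaws; z up
- rest_mid (a point): bamboo brush rest, loose bystander, 30 mm (its x) by 80 mm (its y) and 20 mm tall, with three round ribs; this point is its middle, 10 mm up
- cup_mid (a point): white ceramic tea cup, loose bystander, 64 mm across at the mouth and 55 mm tall; this point is on its axis, half-way up
Not all that is in view belongs to the job. What is shaped like the part that bears round_big_mid but yellow is not meant.

How it is judged:
At the end, for the whole second after the job is handed in: Both square seals stand inside the tray, both round seals inside the dish, and the block on the clamp plate within 15 mm of mid-jaws, long side along the jaws to 0.3 rad; all within 6 mm of their resting height, upright to 0.15 rad, released and at rest (x of square_big_mid in the frame of tray between -0.05 and 0.05 m and y of square_big_mid in the frame of tray between -0.075 and 0.075 m and z of square_big_mid in the frame of tray between 0.028 and 0.04 m and x of square_small_mid in the frame of tray between -0.05 and 0.05 m and y of square_small_mid in the frame of tray between -0.075 and 0.075 m and z of square_small_mid in the frame of tray between 0.023 and 0.035 m and horizontal distance between each of round_big_mid, round_small_mid and dish below 0.06 m and z of round_big_mid in the frame of dish between 0.028 and 0.04 m and z of round_small_mid in the frame of dish between 0.025 and 0.037 m and horizontal distance between block_mid and clamp_seat below 0.015 m and angle between the y axis of block_mid and the y axis of clamp_seat, either way round below 0.3 rad and z of block_mid in the frame of clamp_seat between 0.0265 and 0.0385 m and angle between each of square_big_mid, square_small_mid, round_big_mid, round_small_mid, block_mid's own z axis and vertical below 0.15 rad and linear speed of each of square_big, square_small, round_big, round_small, block below 0.02 m/s and angular speed of each of square_big, square_small, round_big, round_small, block below 0.3 rad/s and contact force between each of square_big, square_small, round_big, round_small, block and the fingers below 0.1 N); the robot touches nothing.
It fails at once if the brush rest is pushed more than 30 mm or tipped (distance of rest_mid from where it was at the start of the episode above 0.03 m or angle between rest_mid's own z axis and vertical above 0.4 rad).
It fails at once if the tea cup is pushed more than 30 mm or tipped (distance of cup_mid from where it was at the start of the episode above 0.03 m or angle between cup_mid's own z axis and vertical above 0.4 rad).
It also fails if it takes over 115 s, if anything falls off the work surface, if the arm or the gripper's body presses on something with over 40 N, if the wrist force passes 120 N, or if a joint passes its speed limit or range.

## Working session

There is one attempt and no reset: what is moved stays moved. The work goes in short steps, Python scripts to look and compute and a tool call to move; the robot and the scene stay as the last step left them, time stands still between calls to the robot, and variables do not carry over. Pictures are saved under pics/ and viewed, at most 14 in all, crops included, and the job is handed in when it is done.

Besides the shell and the picture viewer there is one more tool, called after "Call:" as name(argument=value, ...) on one line, values as JSON. apply_moves: Moves the arm, as the interface text tells. Its arguments: {"type":"object","properties":{"moves":{"type":"array","items":{"type":"array","items":{"type":"number"}}},"fingers":{"type":"number"},"grip_force":{"type":"number"}},"required":["moves"]}

```bash
mkdir -p pics
cat > h.py <<'E'
import numpy as np,cv2
from plant import robot,camera,workorder
def cast(c,uv,z):
    n=cv2.undistortPoints(np.float64(uv).reshape(-1,1,2),c["K"],np.array(c["D"],float)).reshape(-1,2)
    R=np.array(c["R"]);t=np.array(c["t"]).ravel();o=-R.T@t
    d=np.c_[n,np.ones(len(n))]@R
    return o+d*((z-o[2])/d[:,2])[:,None]
def cloud(c):
    h,w=c["depth"].shape;u,v=np.meshgrid(np.arange(w),np.arange(h))
    n=cv2.undistortPoints(np.float64(np.stack([u,v],-1)).reshape(-1,1,2),c["K"],np.array(c["D"],float)).reshape(-1,2)
    P=np.c_[n,np.ones(len(n))]*c["depth"].reshape(-1,1)
    X=(P-np.array(c["t"]).ravel())@np.array(c["R"]);X[c["depth"].ravel()==0]=np.nan
    return X.reshape(h,w,3)
E
python3 - <<'E'
from h import *
for n in("top","side"):
    c=camera(n);cv2.imwrite(f"pics/{n}0.png",c["frame"]);np.savez(f"{n}0.npz",**{k:np.array(v) for k,v in c.items()})
    print(n,-np.array(c["R"]).T@np.array(c["t"]).ravel(),np.array(c["R"])[2])
print(robot.state())
E
```

```text
top [ 0.35876257 -0.00541433  0.96749132] [ 0.15118892  0.03032013 -0.98803978]
side [ 0.15814711 -0.43157243  0.64503306] [ 0.41054974  0.53606691 -0.73761859]
{'time': 0.1, 'q': array([ 1.14954416e+00,  1.31132255e-01,  1.48914602e+00, -2.98081871e-05,
        1.52302249e+00, -8.53940674e-02]), 'joint_vel': array([-0.00010123, -0.00079287, -0.00300453, -0.00026174,  0.00038934,
        0.0008581 ]), 'joint_efforts': array([ 1.12211266e-03, -5.61342216e+01, -4.93093979e+01,  7.70513853e-02,
        2.90567562e-02, -7.28206828e-05]), 'eef_pos': array([0.19752901, 0.56602513, 0.22867788]), 'orientation': array([-1.99634592e-04,  1.67140117e-01,  9.85932782e-01, -8.30531167e-04]), 'contact_force': array([-0.18326377, -0.2483783 ,  0.01513575]), 'moment': array([ 0.05100584, -0.03669645,  0.0159698 ]), 'finger_force': 0.0, 'width': 0.09312143568634695}
```

View pics/top0.png

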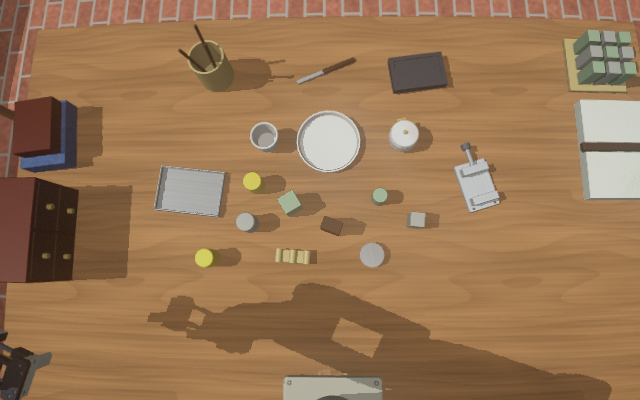

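View pics/side0.png

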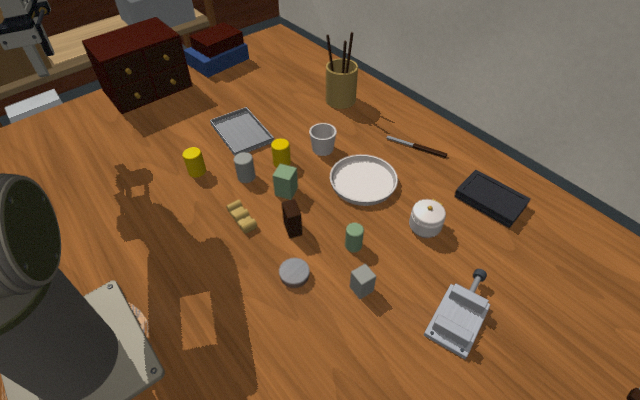

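The top view shows the tray at (190,191), dish (328,141), clamp (477,185), green square (289,203), grey square (417,220), grey round (247,222), green round (380,196), block (331,226), rest (293,256) and cup (264,137). There are also two yellow decoys and a flat grey disc at (372,255). Next I measure these by depth.

Run:
```python
from h import *
c=dict(np.load("top0.npz"));X=cloud(c);s=dict(np.load("side0.npz"));XS=cloud(s)
v,u=np.mgrid[:400,:640]
def mea(n,p,r,z0,z1):
    A=X.reshape(-1,3);m=((np.hypot(u-p[0],v-p[1])<r)&(X[...,2]>z0)&(X[...,2]<z1))
    P=X[m];
    k,l,st,ce=cv2.connectedComponentsWithStats(m.astype(np.uint8));i=1+st[1:,4].argmax();mm=(l==i)
    # cast mask contour on top plane
    z=np.median(X[mm][:,2]);ct=max(cv2.findContours(mm.astype(np.uint8),0,1)[0],key=cv2.contourArea).reshape(-1,2)
    # cast pixels to plane z
    W=cast(c,ct,z)[:,:2].astype(np.float32)
    rc=cv2.minAreaRect(W*1000);b=cv2.boxPoints(rc);e=max((b[1]-b[0],b[2]-b[1]),key=np.linalg.norm)
    print(n,"z%.4f"%z,"c",np.round(rc[0],1),"size",np.round(rc[1],1),"long-axis deg %.1f"%np.degrees(np.arctan2(e[1],e[0])),"mean",np.round(X[mm].mean(0)*1000,1),mm.sum())
for n,p,r,z0,z1 in [("sqgreen",(289,203),22,.045,.09),("sqgrey",(417,220),18,.038,.09),("rgrey",(247,222),18,.043,.09),("rgreen",(380,196),16,.04,.09),("block",(331,226),18,.05,.09),("disc",(372,255),20,.01,.09),
 ("tray",(190,191),48,.008,.03),("trayfloor",(190,191),48,.001,.008),("dish",(328,141),40,.012,.03),("clampjaws",(477,185),35,.028,.06),("clamp",(477,185),45,.006,.06),("clampplate",(477,185),35,.006,.018),("rest",(293,256),25,.006,.04),("cup",(264,137),20,.04,.09),("yel1",(252,181),15,.04,.09),("lidpot",(404,135),22,.02,.09)]:
    try: mea(n,p,r,z0,z1)
    except Exception as e: print(n,e)
big=np.concatenate([cv2.resize(c["frame"][140:270,140:300],None,fx=2.4,fy=2.4,interpolation=2),cv2.resize(c["frame"][130:260,360:520],None,fx=2.4,fy=2.4,interpolation=2)],1)
cv2.imwrite("pics/crop.png",big)
```

```text
sqgreen z0.0626 c [487.9  93.4] size [42.2 39.6] long-axis deg 31.1 mean [488.   93.4  62. ] 348
sqgrey z0.0524 c [ 450.1 -185.3] size [32.4 33. ] long-axis deg -6.6 mean [ 450.1 -185.5   51.8] 222
rgrey z0.0584 c [446.1 189.8] size [42.  41.9] long-axis deg 12.6 mean [446.1 189.8  57.8] 298
rgreen z0.0523 c [ 503.9 -105.1] size [33.1 31.2] long-axis deg 89.7 mean [ 504.  -105.6   52. ] 187
block z0.0655 c [437.2   1.4] size [43.9 28.8] long-axis deg 69.8 mean [437.3   1.4  65.2] 273
disc z0.0198 c [373.5 -89.3] size [53.7 53.3] long-axis deg 89.8 mean [374.2 -88.9  19.8] 492
tray z0.0144 c [523.2 334.8] size [160.  107.7] long-axis deg 83.6 mean [523.4 341.8  14. ] 389
trayfloor z0.0036 c [525.  338.3] size [150.9 101.4] long-axis deg 83.6 mean [524.1 337.7   3.7] 2369
dish z0.0176 c [640.    8.8] size [145.5 148. ] long-axis deg -0.4 mean [647.4   8.5  17.3] 463
clampjaws z0.0371 c [ 582.6 -320.2] size [50.8 62.1] long-axis deg -74.6 mean [ 571.4 -322.4   36. ] 258
clamp z0.0142 c [ 555.2 -328.9] size [157.6  79.3] long-axis deg 15.7 mean [ 537.3 -330.2   20.9] 1664
clampplate z0.0128 c [ 533.6 -333.9] size [113.2  76.3] long-axis deg 15.6 mean [ 528.3 -331.7   12.7] 1013
rest z0.0165 c [371.6  89.2] size [80.2 30.1] long-axis deg 85.9 mean [371.6  89.2  16.3] 477
cup z0.0537 c [641.8 154.6] size [62.3 63.7] long-axis deg -0.6 mean [645.7 156.6  51.9] 247
yel1 z0.0584 c [535.2 176.3] size [43.7 40.8] long-axis deg 45.7 mean [535.6 176.5  57.4] 297
lidpot z0.0552 c [ 639.8 -160.5] size [62.2 73.1] long-axis deg -29.4 mean [ 641.4 -161.    52.2] 718
```

View pics/crop.png

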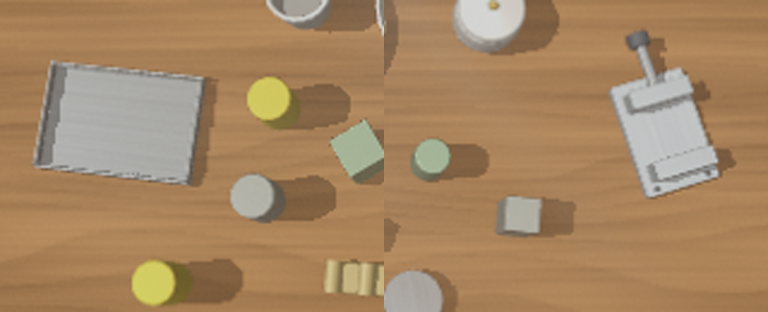

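The crop confirms that the seal edges are clean and the clamp knob points to upper left. That gives:

- **Big seals:** green square at (488,93) and grey round at (446,190).
- **Small seals:** grey square at (450,-185) and green round at (504,-105).
- **Block:** (437,1).

Now I write a planner that prints the move units.

```bash
cat > p.py <<'E'
# usage: p.py x,y,z,psi ... (mm, deg; psi = world angle of tool y); prints rows to type, call by call
import sys
from h import *
from scipy.spatial.transform import Rotation as Ro
s=robot.state();q=s["orientation"];p=np.array(s["eef_pos"])*1000
R=Ro.from_quat([q[1],q[2],q[3],q[0]])
def down(a):
    a=np.radians(a);y=np.array([np.cos(a),np.sin(a),0]);z=np.array([0,0,-1.]);return Ro.from_matrix(np.c_[np.cross(y,z),y,z])
print("at",np.round(p,1),"psi %.1f"%np.degrees(np.arctan2(R.as_matrix()[1,1],R.as_matrix()[0,1])),"w",round(s["width"]*1000,1),"t",round(s["time"],1))
p0,R0=p,R;call=1
def rel(pt,Rt):
    return np.r_[R0.inv().apply(pt-p0)/150,(R0.inv()*Rt).as_rotvec()/.5]
for w in sys.argv[1:]:
    x,y,z,a=map(float,w.split(","));T=np.array([x,y,z]);RT=down(a)
    if (R.inv()*RT).magnitude()>np.pi/2: RT=down(a+180)
    ps,Rs,f=p,R,0.
    while f<1:
        g=1.
        at=lambda g:(ps+g*(T-ps),Rs*Ro.from_rotvec(g*(Rs.inv()*RT).as_rotvec()))
        while g>f and abs(rel(*at(g))).max()>1: g-=.01
        if g<=f+1e-9:
            p0,R0=p,R;call+=1;continue
        pn,Rn=at(g);n=int(max(np.ceil(np.linalg.norm(pn-p)/50),np.ceil(np.degrees((R.inv()*Rn).magnitude())/9)))
        print("call",call,"x%d"%n,np.round(rel(pn,Rn),3).tolist(),"->",np.round(pn));p,R,f=pn,Rn,g
E
python3 p.py 488,93,180,31 488,93,30,31
```

```text
at [197.5 566.  228.7] psi 70.8 w 93.1 t 0.1
call 1 x4 [-0.975, -0.795, 0.112, -0.001, 0.0, 0.472] -> [296. 405. 212.]
call 2 x4 [-0.967, -0.465, 0.095, -0.001, 0.0, 0.402] -> [381. 268. 198.]
call 3 x4 [-0.969, -0.244, 0.088, -0.001, 0.0, 0.375] -> [459. 140. 185.]
call 4 x2 [-0.369, -0.022, 0.032, -0.0, 0.0, 0.139] -> [488.  93. 180.]
call 4 x3 [-0.369, -0.022, 0.992, -0.0, 0.0, 0.139] -> [488.  93.  36.]
call 5 x1 [0.0, 0.0, 0.04, 0.0, 0.0, 0.0] -> [488.  93.  30.]
```

Call:
apply_moves(moves=[[-0.975,-0.795,0.112,0,0,0.472],[-0.975,-0.795,0.112,0,0,0.472],[-0.975,-0.795,0.112,0,0,0.472],[-0.975,-0.795,0.112,0,0,0.472],[-0.975,-0.795,0.112,0,0,0.472]], fingers=0.8, grip_force=25)

```text
time: 0.72
eef_pos: [0.2965, 0.4057, 0.2128]
orientation: [-0.0, 0.283, 0.959, 0.0]
contact_force: [-0.3, 0.1, -0.2]
width: 0.0747
finger_force: 0.0
```

```bash
python3 p.py 488,93,180,31 488,93,35,31
```

```text
at [296.5 405.7 212.8] psi 57.2 w 74.7 t 0.7
call 1 x4 [-0.991, -0.477, 0.098, -0.0, -0.0, 0.411] -> [383. 265. 198.]
call 2 x4 [-0.997, -0.247, 0.092, -0.0, -0.0, 0.384] -> [463. 134. 184.]
call 3 x1 [-0.317, -0.016, 0.028, -0.0, -0.0, 0.119] -> [488.  93. 180.]
call 3 x3 [-0.317, -0.016, 0.995, -0.0, -0.0, 0.119] -> [488.  93.  35.]
```

Call:
apply_moves(moves=[[-0.991,-0.477,0.098,0,0,0.411],[-0.991,-0.477,0.098,0,0,0.411],[-0.991,-0.477,0.098,0,0,0.411],[-0.991,-0.477,0.098,0,0,0.411]])

```text
time: 1.23
eef_pos: [0.3834, 0.2645, 0.198]
orientation: [-0.0, 0.38, 0.925, -0.0]
contact_force: [0.4, 0.2, 0.3]
width: 0.0745
finger_force: 0.0
```

Call:
apply_moves(moves=[[-0.997,-0.247,0.092,0,0,0.384],[-0.997,-0.247,0.092,0,0,0.384],[-0.997,-0.247,0.092,0,0,0.384],[-0.997,-0.247,0.092,0,0,0.384],[-0.997,-0.247,0.092,0,0,0.384]])

```text
time: 1.85
eef_pos: [0.463, 0.1358, 0.1844]
orientation: [-0.0, 0.465, 0.885, 0.0]
contact_force: [-0.1, 0.6, 0.2]
width: 0.0745
finger_force: 0.0
```

```bash
python3 p.py 488,93,180,31 488,93,35,31
```

```text
at [463.  135.8 184.4] psi 34.6 w 74.5 t 1.9
call 1 x1 [-0.329, -0.025, 0.029, 0.0, -0.002, 0.124] -> [488.  93. 180.]
call 1 x3 [-0.33, -0.025, 0.996, 0.0, -0.002, 0.124] -> [488.  93.  35.]
```

Next I descend, grip and lift, then plan the route to the tray (big seal at tray y = +35).

Call:
apply_moves(moves=[[-0.33,-0.025,0.029,0,0,0.124],[-0.33,-0.025,0.029,0,0,0.124],[-0.33,-0.025,0.4,0,0,0.124],[-0.33,-0.025,0.75,0,0,0.124],[-0.33,-0.025,0.99,0,0,0.124],[-0.33,-0.025,0.99,0,0,0.124],[-0.33,-0.025,0.99,0,0,0.124]])

```text
time: 2.72
eef_pos: [0.4891, 0.0922, 0.0376]
orientation: [0.001, 0.492, 0.87, 0.001]
contact_force: [0.5, 0.1, 0.5]
width: 0.0742
finger_force: 0.0
```

Call:
apply_moves(moves=[[0,0,0,0,0,0],[0,0,0,0,0,0],[0,0,0,0,0,0],[0,0,0,0,0,0],[0,0,-0.2,0,0,0],[0,0,-0.5,0,0,0],[0,0,-0.8,0,0,0],[0,0,-0.9,0,0,0],[0,0,-0.9,0,0,0]], fingers=0)

```text
time: 3.85
eef_pos: [0.4886, 0.0909, 0.1708]
orientation: [0.0, 0.493, 0.87, 0.0]
contact_force: [-0.1, -0.8, -3.4]
width: 0.0396
finger_force: 25.0
```

```bash
python3 - <<'E'
import numpy as np
a=np.radians(83.6)
for s in(37,-37):print(525+s*np.cos(a),338.3+s*np.sin(a))
E
python3 p.py 529,375,170,-6.4 529,375,41,-6.4
```

```text
529.124350491634 375.0694130089421
520.875649508366 301.53058699105793
at [488.6  90.9 170.8] psi 30.9 w 39.6 t 3.9
call 1 x4 [0.996, 0.807, 0.004, 0.001, 0.0, 0.872] -> [516. 281. 170.]
call 2 x2 [0.613, 0.153, 0.002, 0.001, 0.0, 0.43] -> [529. 375. 170.]
call 2 x3 [0.613, 0.152, 0.862, 0.001, 0.0, 0.43] -> [529. 375.  41.]
```

Call:
apply_moves(moves=[[0.5,0.4,0,0,0,0.44],[0.8,0.65,0,0,0,0.7],[0.996,0.807,0,0,0,0.872],[0.996,0.807,0,0,0,0.872],[0.996,0.807,0,0,0,0.872],[0.996,0.807,0,0,0,0.872]])

```text
time: 4.6
eef_pos: [0.5148, 0.2796, 0.1694]
orientation: [-0.0, 0.67, 0.743, -0.001]
contact_force: [-0.4, -0.1, -2.1]
width: 0.0402
finger_force: 25.0
```

Call:
apply_moves(moves=[[0.35,0.08,0,0,0,0.25],[0.613,0.153,0,0,0,0.43],[0.613,0.153,0.01,0,0,0.43],[0.613,0.153,0.01,0,0,0.43],[0.613,0.153,0.3,0,0,0.43],[0.613,0.153,0.6,0,0,0.43],[0.613,0.153,0.75,0,0,0.43],[0.613,0.153,0.8,0,0,0.43],[0.613,0.153,0.8,0,0,0.43]])

```text
time: 5.72
eef_pos: [0.5291, 0.3742, 0.0513]
orientation: [0.0, 0.746, 0.666, 0.0]
contact_force: [-0.5, 0.5, -1.7]
width: 0.04
finger_force: 25.0
```

```bash
python3 p.py 529,375,40.5,-6.4
```

```text
at [529.1 374.2  51.3] psi -6.4 w 40.0 t 5.7
call 1 x1 [0.005, -0.002, 0.072, 0.0, 0.0, -0.001] -> [529. 375.  40.]
```

Call:
apply_moves(moves=[[0,0,0.04,0,0,0],[0,0,0.07,0,0,0],[0,0,0.07,0,0,0],[0,0,0.07,0,0,0]])

```text
time: 6.22
eef_pos: [0.5288, 0.3752, 0.0405]
orientation: [0.0, 0.745, 0.667, 0.0]
contact_force: [-0.2, -0.5, -2.0]
width: 0.0402
finger_force: 25.0
```

Call:
apply_moves(moves=[[0,0,0,0,0,0],[0,0,0,0,0,0],[0,0,0,0,0,0],[0,0,-0.3,0,0,0],[0,0,-0.6,0,0,0],[0,0,-0.9,0,0,0],[0,0,-0.9,0,0,0],[0,0,-0.9,0,0,0]], fingers=0.75)

```text
time: 7.22
eef_pos: [0.5286, 0.375, 0.175]
orientation: [-0.0, 0.745, 0.667, -0.0]
contact_force: [0.2, -0.7, -1.0]
width: 0.0697
finger_force: 0.0
```

```bash
python3 p.py 450,-185,150,-6.5 450,-185,30,-6.5
```

```text
at [528.6 375.  175. ] psi -6.4 w 69.7 t 7.2
call 1 x3 [-0.98, -0.027, 0.043, -0.0, 0.0, 0.001] -> [508. 229. 169.]
call 2 x3 [-0.98, -0.027, 0.043, -0.0, 0.0, 0.001] -> [488.  84. 162.]
call 3 x3 [-0.98, -0.026, 0.043, -0.0, 0.0, 0.001] -> [467. -62. 156.]
call 4 x3 [-0.829, -0.022, 0.037, -0.0, 0.0, 0.001] -> [ 450. -185.  150.]
call 4 x3 [-0.829, -0.022, 0.837, -0.0, 0.0, 0.001] -> [ 450. -185.   30.]
```

Call:
apply_moves(moves=[[-0.98,-0.027,0.043,0,0,0],[-0.98,-0.027,0.043,0,0,0],[-0.98,-0.027,0.043,0,0,0]])

```text
time: 7.6
eef_pos: [0.5065, 0.2263, 0.1662]
orientation: [-0.001, 0.746, 0.666, -0.002]
contact_force: [0.8, 0.7, 0.4]
width: 0.0698
finger_force: 0.0
```

Call:
apply_moves(moves=[[-0.98,-0.027,0.043,0,0,0],[-0.98,-0.027,0.043,0,0,0],[-0.98,-0.027,0.043,0,0,0]])

```text
time: 7.98
eef_pos: [0.4867, 0.0814, 0.1609]
orientation: [-0.001, 0.746, 0.666, -0.001]
contact_force: [0.9, 1.0, -0.2]
width: 0.07
finger_force: 0.0
```

Call:
apply_moves(moves=[[-0.98,-0.027,0.043,0,0,0],[-0.98,-0.027,0.043,0,0,0],[-0.98,-0.027,0.043,0,0,0],[-0.98,-0.027,0.043,0,0,0]])

```text
time: 8.48
eef_pos: [0.4669, -0.0628, 0.1549]
orientation: [-0.001, 0.746, 0.666, -0.0]
contact_force: [0.2, -0.6, -0.9]
width: 0.0697
finger_force: 0.0
```

```bash
python3 p.py 450,-185,150,-6.5 450,-185,30,-6.5
```

```text
at [466.9 -62.8 154.9] psi -6.6 w 69.7 t 8.5
call 1 x3 [-0.822, -0.019, 0.032, -0.004, -0.001, -0.002] -> [ 450. -185.  150.]
call 1 x3 [-0.822, -0.018, 0.832, -0.004, -0.001, -0.002] -> [ 450. -185.   30.]
```

Call:
apply_moves(moves=[[-0.4,-0.01,0.02,0,0,0],[-0.7,-0.018,0.03,0,0,0],[-0.822,-0.018,0.032,0,0,0],[-0.822,-0.018,0.032,0,0,0],[-0.822,-0.018,0.35,0,0,0],[-0.822,-0.018,0.65,0,0,0],[-0.822,-0.018,0.82,0,0,0],[-0.822,-0.018,0.82,0,0,0],[-0.822,-0.018,0.82,0,0,0]])

```text
time: 9.6
eef_pos: [0.4523, -0.1834, 0.0342]
orientation: [0.001, 0.745, 0.667, 0.0]
contact_force: [0.5, 0.2, 1.2]
width: 0.0698
finger_force: 0.0
```

Call:
apply_moves(moves=[[0,0,0,0,0,0],[0,0,0,0,0,0],[0,0,0,0,0,0],[0,0,0,0,0,0],[0,0,-0.2,0,0,0],[0,0,-0.5,0,0,0],[0,0,-0.8,0,0,0],[0,0,-0.92,0,0,0],[0,0,-0.92,0,0,0]], fingers=0)

```text
time: 10.72
eef_pos: [0.4517, -0.1844, 0.1715]
orientation: [0.001, 0.745, 0.667, 0.0]
contact_force: [0.0, -0.8, -1.6]
width: 0.0319
finger_force: 25.0
```

```bash
python3 p.py 521,301,168,-6.4 521,301,36,-6.4
```

```text
at [ 451.7 -184.4  171.5] psi -6.4 w 31.9 t 10.7
call 1 x3 [0.98, 0.029, 0.006, 0.001, 0.0, 0.0] -> [473. -39. 170.]
call 2 x3 [0.98, 0.029, 0.007, 0.001, 0.0, 0.0] -> [493. 107. 169.]
call 3 x3 [0.98, 0.029, 0.007, 0.001, 0.0, 0.0] -> [514. 252. 168.]
call 4 x1 [0.327, 0.01, 0.002, 0.0, 0.0, 0.0] -> [521. 301. 168.]
call 4 x3 [0.327, 0.01, 0.882, 0.0, 0.0, 0.0] -> [521. 301.  36.]
```

Call:
apply_moves(moves=[[0.35,0.01,0,0,0,0],[0.7,0.02,0,0,0,0],[0.98,0.029,0,0,0,0],[0.98,0.029,0,0,0,0]])

```text
time: 11.22
eef_pos: [0.4705, -0.0358, 0.168]
orientation: [-0.002, 0.744, 0.668, -0.001]
contact_force: [-0.2, -0.8, -2.3]
width: 0.0318
finger_force: 25.0
```

Call:
apply_moves(moves=[[0.35,0.01,0,0,0,0],[0.7,0.02,0,0,0,0],[0.98,0.029,0,0,0,0],[0.98,0.029,0,0,0,0]])

```text
time: 11.72
eef_pos: [0.4916, 0.1085, 0.1687]
orientation: [-0.001, 0.744, 0.668, -0.001]
contact_force: [0.0, -0.3, -2.7]
width: 0.0318
finger_force: 25.0
```

Call:
apply_moves(moves=[[0.35,0.01,0,0,0,0],[0.7,0.02,0,0,0,0],[0.98,0.029,0,0,0,0],[0.98,0.029,0,0,0,0]])

```text
time: 12.22
eef_pos: [0.5129, 0.2532, 0.169]
orientation: [-0.0, 0.745, 0.667, -0.001]
contact_force: [-0.4, -0.9, -1.6]
width: 0.0319
finger_force: 25.0
```

```bash
python3 p.py 521,301,168,-6.4 521,301,37.5,-6.4
```

```text
at [512.9 253.2 169. ] psi -6.3 w 31.9 t 12.2
call 1 x1 [0.323, 0.019, 0.007, -0.004, 0.002, 0.004] -> [521. 301. 168.]
call 1 x3 [0.324, 0.021, 0.877, -0.004, 0.002, 0.004] -> [521. 301.  38.]
```

Call:
apply_moves(moves=[[0.2,0.015,0,0,0,0],[0.324,0.02,0,0,0,0],[0.324,0.02,0,0,0,0],[0.324,0.02,0.3,0,0,0],[0.324,0.02,0.6,0,0,0],[0.324,0.02,0.78,0,0,0],[0.324,0.02,0.84,0,0,0],[0.324,0.02,0.875,0,0,0],[0.324,0.02,0.875,0,0,0],[0.324,0.02,0.875,0,0,0]])

```text
time: 13.48
eef_pos: [0.5226, 0.3011, 0.0412]
orientation: [0.0, 0.745, 0.667, 0.001]
contact_force: [-0.2, -0.8, -1.5]
width: 0.032
finger_force: 25.0
```

Call:
apply_moves(moves=[[0,0,0,0,0,0],[0,0,0,0,0,0],[0,0,0,0,0,0],[0,0,-0.3,0,0,0],[0,0,-0.6,0,0,0],[0,0,-0.9,0,0,0],[0,0,-0.9,0,0,0],[0,0,-0.9,0,0,0]], fingers=0.75)

```text
time: 14.48
eef_pos: [0.5215, 0.3007, 0.1744]
orientation: [-0.0, 0.745, 0.667, -0.0]
contact_force: [0.3, -0.5, -1.6]
width: 0.0696
finger_force: 0.0
```

```bash
python3 p.py 446,190,150,10 446,190,33,10
```

```text
at [521.5 300.7 174.4] psi -6.4 w 69.6 t 14.5
call 1 x3 [-0.789, -0.418, 0.163, -0.0, 0.0, -0.572] -> [446. 190. 150.]
call 1 x3 [-0.789, -0.418, 0.943, -0.0, 0.0, -0.572] -> [446. 190.  33.]
```

Call:
apply_moves(moves=[[-0.4,-0.2,0.1,0,0,-0.3],[-0.789,-0.418,0.163,0,0,-0.572],[-0.789,-0.418,0.163,0,0,-0.572],[-0.789,-0.418,0.163,0,0,-0.572],[-0.789,-0.418,0.163,0,0,-0.572],[-0.789,-0.418,0.45,0,0,-0.572],[-0.789,-0.418,0.75,0,0,-0.572],[-0.789,-0.418,0.943,0,0,-0.572],[-0.789,-0.418,0.943,0,0,-0.572],[-0.789,-0.418,0.943,0,0,-0.572]])

```text
time: 15.72
eef_pos: [0.4475, 0.1909, 0.0347]
orientation: [0.0, 0.643, 0.766, 0.001]
contact_force: [0.8, 0.5, 1.1]
width: 0.0697
finger_force: 0.0
```

Call:
apply_moves(moves=[[0,0,0,0,0,0],[0,0,0,0,0,0],[0,0,0,0,0,0],[0,0,0,0,0,0],[0,0,-0.2,0,0,0],[0,0,-0.5,0,0,0],[0,0,-0.8,0,0,0],[0,0,-0.92,0,0,0],[0,0,-0.92,0,0,0]], fingers=0)

```text
time: 16.85
eef_pos: [0.4467, 0.1902, 0.1717]
orientation: [0.0, 0.643, 0.766, 0.001]
contact_force: [-0.1, -0.1, -1.8]
width: 0.0415
finger_force: 25.0
```

```bash
python3 p.py 640,42,172,0 640,42,42,0;python3 - <<'E'
from h import *
c=camera("top");cv2.imwrite("pics/t1.png",cv2.resize(c["frame"][90:280,130:450],None,fx=2.4,fy=2.4))
E
```

```text
at [446.7 190.2 171.7] psi 10.0 w 41.5 t 16.9
call 1 x5 [-0.993, 0.911, -0.0, 0.003, -0.001, 0.29] -> [607.  67. 172.]
call 2 x1 [-0.174, 0.214, -0.0, 0.001, -0.0, 0.059] -> [640.  42. 172.]
call 2 x3 [-0.174, 0.214, 0.866, 0.001, -0.0, 0.059] -> [640.  42.  42.]
```

View pics/t1.png

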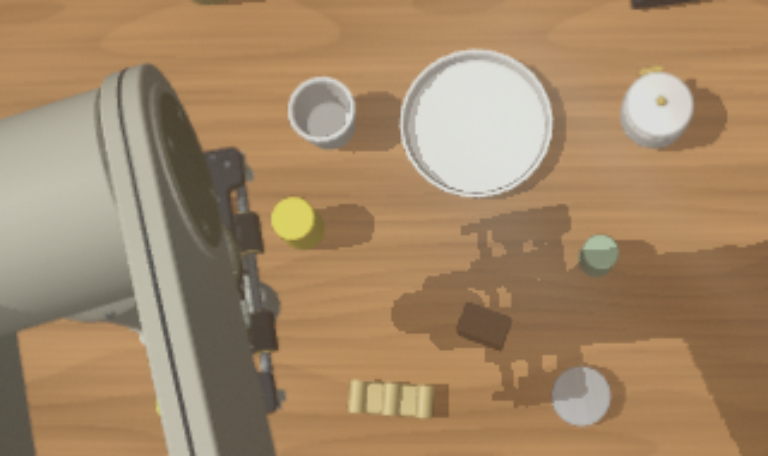

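The arm hides the tray in this view, while the grey round seal is held in the gripper. The dish (476,123) and cup (322,112) haven't moved, so I continue to the dish.

Call:
apply_moves(moves=[[-0.3,0.28,0,0,0,0.1],[-0.6,0.56,0,0,0,0.18],[-0.9,0.83,0,0,0,0.26],[-0.993,0.911,0,0,0,0.29],[-0.993,0.911,0,0,0,0.29],[-0.993,0.911,0,0,0,0.29]])

```text
time: 17.65
eef_pos: [0.605, 0.0677, 0.1692]
orientation: [-0.001, 0.696, 0.718, -0.001]
contact_force: [-0.0, 0.5, -1.3]
width: 0.0419
finger_force: 25.0
```

```bash
python3 p.py 640,42,172,0 640,42,40,0
```

```text
at [605.   67.7 169.2] psi 1.7 w 41.9 t 17.6
call 1 x1 [-0.178, 0.228, -0.02, -0.007, -0.001, 0.06] -> [640.  42. 172.]
call 1 x3 [-0.178, 0.231, 0.86, -0.007, -0.001, 0.06] -> [640.  42.  40.]
```

Call:
apply_moves(moves=[[-0.178,0.228,-0.02,0,0,0.06],[-0.178,0.23,-0.02,0,0,0.06],[-0.178,0.23,0.3,0,0,0.06],[-0.178,0.23,0.6,0,0,0.06],[-0.178,0.23,0.76,0,0,0.06],[-0.178,0.23,0.8,0,0,0.06],[-0.178,0.23,0.82,0,0,0.06],[-0.178,0.23,0.82,0,0,0.06]])

```text
time: 18.65
eef_pos: [0.6427, 0.0418, 0.0499]
orientation: [0.001, 0.707, 0.707, 0.001]
contact_force: [-0.1, -0.1, -2.3]
width: 0.0419
finger_force: 25.0
```

```bash
python3 p.py 640,42,39.5,0
```

```text
at [642.7  41.8  49.9] psi -0.0 w 41.9 t 18.6
call 1 x1 [0.002, -0.018, 0.069, 0.005, -0.0, -0.0] -> [640.  42.  40.]
```

Call:
apply_moves(moves=[[0,-0.015,0.04,0,0,0],[0,-0.015,0.065,0,0,0],[0,-0.015,0.065,0,0,0],[0,-0.015,0.065,0,0,0]])

```text
time: 19.15
eef_pos: [0.6397, 0.0414, 0.0388]
orientation: [0.0, 0.707, 0.707, 0.0]
contact_force: [-1.4, 0.9, 3.5]
width: 0.0418
finger_force: 25.0
```

Call:
apply_moves(moves=[[0,0,0,0,0,0],[0,0,0,0,0,0],[0,0,0,0,0,0],[0,0,-0.3,0,0,0],[0,0,-0.6,0,0,0],[0,0,-0.85,0,0,0],[0,0,-0.85,0,0,0],[0,0,-0.85,0,0,0]], fingers=0.75)

```text
time: 20.15
eef_pos: [0.6392, 0.0414, 0.1652]
orientation: [-0.0, 0.707, 0.707, -0.0]
contact_force: [-0.2, -0.3, -0.8]
width: 0.0693
finger_force: 0.0
```

```bash
python3 p.py 504,-105,150,0 504,-105,31,0
```

```text
at [639.2  41.4 165.2] psi -0.0 w 69.3 t 20.1
call 1 x4 [-0.977, -0.901, 0.102, -0.002, -0.0, -0.001] -> [ 504. -105.  150.]
call 1 x3 [-0.977, -0.9, 0.896, -0.002, -0.0, -0.001] -> [ 504. -105.   31.]
```

Call:
apply_moves(moves=[[-0.3,-0.28,0.05,0,0,0],[-0.6,-0.56,0.1,0,0,0],[-0.9,-0.84,0.1,0,0,0],[-0.977,-0.9,0.1,0,0,0],[-0.977,-0.9,0.1,0,0,0],[-0.977,-0.9,0.4,0,0,0],[-0.977,-0.9,0.7,0,0,0],[-0.977,-0.9,0.895,0,0,0],[-0.977,-0.9,0.895,0,0,0],[-0.977,-0.9,0.895,0,0,0]])

```text
time: 21.4
eef_pos: [0.5058, -0.1045, 0.0328]
orientation: [0.0, 0.707, 0.707, 0.0]
contact_force: [0.5, 0.3, 0.6]
width: 0.0699
finger_force: 0.0
```

Call:
apply_moves(moves=[[0,0,0,0,0,0],[0,0,0,0,0,0],[0,0,0,0,0,0],[0,0,0,0,0,0],[0,0,-0.2,0,0,0],[0,0,-0.5,0,0,0],[0,0,-0.8,0,0,0],[0,0,-0.92,0,0,0],[0,0,-0.92,0,0,0]], fingers=0)

```text
time: 22.52
eef_pos: [0.5052, -0.1053, 0.1704]
orientation: [0.001, 0.707, 0.707, 0.0]
contact_force: [-0.1, -0.1, -1.4]
width: 0.0334
finger_force: 25.0
```

```bash
python3 p.py 640,-24,170,0 640,-24,48,0
python3 - <<'E'
from h import *
c=camera("top");cv2.imwrite("pics/t2.png",cv2.resize(c["frame"][90:280,130:450],None,fx=2.4,fy=2.4))
E
```

```text
at [ 505.2 -105.3  170.4] psi -0.0 w 33.4 t 22.5
call 1 x4 [0.542, 0.898, 0.004, 0.004, 0.001, -0.001] -> [640. -24. 170.]
call 1 x3 [0.543, 0.897, 0.818, 0.004, 0.001, -0.001] -> [640. -24.  48.]
```

View pics/t2.png

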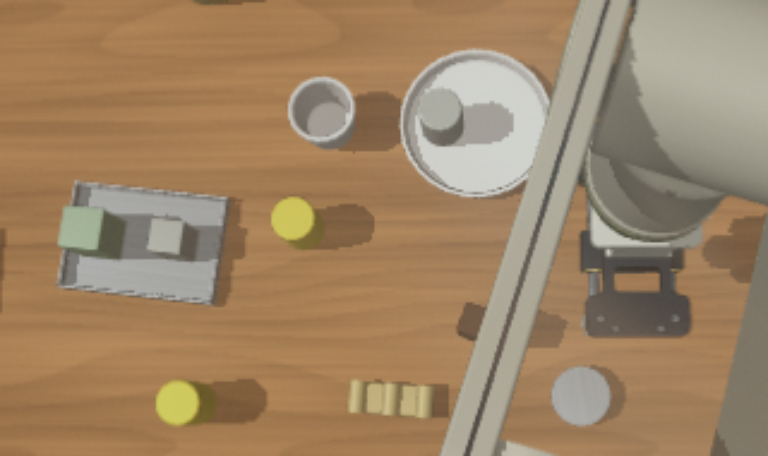

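Both squares stand in the tray at (85,228) and (167,237), and the grey round stands in the dish at (440,115). The green round is held, so I place it next.

Call:
apply_moves(moves=[[0.18,0.3,0,0,0,0],[0.36,0.6,0,0,0,0],[0.5,0.83,0,0,0,0],[0.542,0.898,0,0,0,0],[0.542,0.898,0,0,0,0],[0.542,0.898,0.3,0,0,0],[0.542,0.898,0.6,0,0,0],[0.542,0.898,0.76,0,0,0],[0.542,0.898,0.82,0,0,0],[0.542,0.898,0.82,0,0,0],[0.542,0.898,0.82,0,0,0]])

```text
time: 23.95
eef_pos: [0.6403, -0.0242, 0.0486]
orientation: [0.001, 0.707, 0.707, 0.001]
contact_force: [0.7, 1.0, 0.2]
width: 0.0332
finger_force: 25.0
```

```bash
python3 p.py 640,-24,38,0
```

```text
at [640.3 -24.2  48.6] psi -0.0 w 33.2 t 23.9
call 1 x1 [0.002, -0.002, 0.071, 0.005, 0.001, -0.001] -> [640. -24.  38.]
```

Call:
apply_moves(moves=[[0,0,0.04,0,0,0],[0,0,0.07,0,0,0],[0,0,0.07,0,0,0],[0,0,0.07,0,0,0]])

```text
time: 24.45
eef_pos: [0.6398, -0.0238, 0.037]
orientation: [0.0, 0.707, 0.707, 0.0]
contact_force: [-1.2, 0.8, 5.2]
width: 0.033
finger_force: 25.0
```

Call:
apply_moves(moves=[[0,0,0,0,0,0],[0,0,0,0,0,0],[0,0,0,0,0,0],[0,0,-0.3,0,0,0],[0,0,-0.6,0,0,0],[0,0,-0.85,0,0,0],[0,0,-0.85,0,0,0],[0,0,-0.85,0,0,0]], fingers=0.75)

```text
time: 25.45
eef_pos: [0.6388, -0.0238, 0.1629]
orientation: [-0.0, 0.707, 0.707, -0.0]
contact_force: [-0.4, -0.8, -0.4]
width: 0.0697
finger_force: 0.0
```

```bash
python3 p.py 437,1.5,160,69.8 437,1.5,42,69.8
python3 - <<'E'
from h import *
c=dict(np.load("top0.npz"));X=cloud(c);v,u=np.mgrid[:400,:640]
# jaw tops in clamp-aligned coordinates
P=X[(np.hypot(u-477,v-185)<45)&(X[...,2]>.008)];a=np.radians(15.7)
d=P[:,:2]-[.5336,-.3339];x=d@[np.cos(a),np.sin(a)];y=d@[-np.sin(a),np.cos(a)]
for lo,hi in((-.05,-.01),(.01,.05)):
    m=(x>lo)&(x<hi)&(P[:,2]>.033);print(m.sum(),np.percentile(x[m]*1000,[2,50,98]),np.percentile(y[m]*1000,[2,50,98]))
m=(P[:,2]<.016)&(abs(x)<.07);print(np.percentile(x[m]*1000,[1,99]),np.percentile(y[m]*1000,[1,99]))
E
```

```text
at [638.8 -23.8 162.9] psi -0.0 w 69.7 t 25.4
call 1 x4 [0.069, -0.552, 0.008, -0.001, -0.001, -0.999] -> [556. -13. 162.]
call 2 x4 [0.325, -0.451, 0.008, -0.001, -0.001, -0.999] -> [473.  -3. 161.]
call 3 x2 [0.22, -0.106, 0.003, -0.0, -0.0, -0.439] -> [437.   2. 160.]
call 3 x3 [0.22, -0.105, 0.79, -0.0, -0.0, -0.439] -> [437.   2.  42.]
212 [-43.74049632 -34.98184179 -26.22117029] [-29.63841132  -0.4496162   28.04016135]
202 [26.92327395 35.30097391 44.27074151] [-28.94855457   0.70281663  28.10666445]
[-55.49465186  54.78816687] [-36.78180247  35.88653136]
```

Call:
apply_moves(moves=[[0.02,-0.2,0,0,0,-0.35],[0.05,-0.4,0,0,0,-0.7],[0.069,-0.552,0,0,0,-0.999],[0.069,-0.552,0,0,0,-0.999],[0.069,-0.552,0,0,0,-0.999]])

```text
time: 26.08
eef_pos: [0.5565, -0.0135, 0.1629]
orientation: [-0.0, 0.512, 0.859, -0.0]
contact_force: [0.7, 0.7, -0.3]
width: 0.0697
finger_force: 0.0
```

Call:
apply_moves(moves=[[0.11,-0.15,0,0,0,-0.35],[0.22,-0.3,0,0,0,-0.7],[0.325,-0.451,0,0,0,-0.999],[0.325,-0.451,0,0,0,-0.999],[0.325,-0.451,0,0,0,-0.999]])

```text
time: 26.7
eef_pos: [0.4748, -0.0032, 0.164]
orientation: [0.0, 0.284, 0.959, 0.0]
contact_force: [0.3, 0.1, -0.0]
width: 0.0698
finger_force: 0.0
```

```bash
python3 p.py 437,1.5,160,69.8 437,1.5,43,69.8
```

```text
at [474.8  -3.2 164. ] psi 57.0 w 69.8 t 26.7
call 1 x2 [0.228, -0.111, 0.026, 0.001, 0.002, -0.447] -> [437.   2. 160.]
call 1 x3 [0.229, -0.111, 0.806, 0.001, 0.002, -0.447] -> [437.   2.  43.]
```

Call:
apply_moves(moves=[[0.12,-0.06,0.02,0,0,-0.25],[0.228,-0.111,0.026,0,0,-0.447],[0.228,-0.111,0.026,0,0,-0.447],[0.228,-0.111,0.3,0,0,-0.447],[0.228,-0.111,0.6,0,0,-0.447],[0.228,-0.111,0.806,0,0,-0.447],[0.228,-0.111,0.806,0,0,-0.447],[0.228,-0.111,0.806,0,0,-0.447]])

```text
time: 27.7
eef_pos: [0.4375, 0.0013, 0.0442]
orientation: [0.001, 0.174, 0.985, 0.0]
contact_force: [-0.3, 0.1, -0.7]
width: 0.0697
finger_force: 0.0
```

Call:
apply_moves(moves=[[0,0,0,0,0,0],[0,0,0,0,0,0],[0,0,0,0,0,0],[0,0,0,0,0,0],[0,0,-0.2,0,0,0],[0,0,-0.5,0,0,0],[0,0,-0.8,0,0,0],[0,0,-0.9,0,0,0],[0,0,-0.9,0,0,0]], fingers=0)

```text
time: 28.82
eef_pos: [0.4364, 0.0015, 0.1782]
orientation: [0.001, 0.174, 0.985, 0.0]
contact_force: [-0.6, -0.6, -1.0]
width: 0.0437
finger_force: 25.0
```

```bash
python3 p.py 533.7,-334,175,105.7 533.7,-334,60,105.7
```

```text
at [436.4   1.5 178.2] psi 70.0 w 43.7 t 28.8
call 1 x4 [-0.728, -0.996, 0.012, -0.0, 0.002, -0.66] -> [ 488. -176.  176.]
call 2 x4 [-0.304, -0.979, 0.009, -0.0, 0.001, -0.548] -> [ 531. -324.  175.]
call 3 x1 [-0.002, -0.07, 0.001, -0.0, 0.0, -0.037] -> [ 534. -334.  175.]
call 3 x3 [-0.002, -0.07, 0.767, -0.0, 0.0, -0.037] -> [ 534. -334.   60.]
```

Call:
apply_moves(moves=[[-0.24,-0.33,0,0,0,-0.22],[-0.48,-0.66,0,0,0,-0.44],[-0.66,-0.9,0,0,0,-0.6],[-0.728,-0.996,0,0,0,-0.66],[-0.728,-0.996,0,0,0,-0.66],[-0.728,-0.996,0,0,0,-0.66]])

```text
time: 29.58
eef_pos: [0.4866, -0.1751, 0.1762]
orientation: [-0.001, 0.01, 1.0, 0.001]
contact_force: [-0.2, 1.4, 0.0]
width: 0.044
finger_force: 25.0
```

Call:
apply_moves(moves=[[-0.1,-0.33,0,0,0,-0.18],[-0.2,-0.66,0,0,0,-0.36],[-0.28,-0.9,0,0,0,-0.5],[-0.304,-0.979,0,0,0,-0.548],[-0.304,-0.979,0,0,0,-0.548],[-0.304,-0.979,0,0,0,-0.548]])

```text
time: 30.32
eef_pos: [0.5303, -0.3222, 0.1778]
orientation: [-0.0, -0.127, 0.992, 0.0]
contact_force: [-0.1, 0.4, -0.7]
width: 0.0436
finger_force: 25.0
```

```bash
python3 p.py 533.7,-334,175,105.7 533.7,-334,110,105.7
```

```text
at [ 530.3 -322.2  177.8] psi 104.6 w 43.6 t 30.3
call 1 x1 [-0.002, -0.082, 0.018, 0.001, -0.0, -0.037] -> [ 534. -334.  175.]
call 1 x2 [-0.002, -0.082, 0.452, 0.001, -0.0, -0.037] -> [ 534. -334.  110.]
```

Call:
apply_moves(moves=[[-0.002,-0.082,0.018,0,0,-0.037],[-0.002,-0.082,0.018,0,0,-0.037],[-0.002,-0.082,0.2,0,0,-0.037],[-0.002,-0.082,0.452,0,0,-0.037],[-0.002,-0.082,0.6,0,0,-0.037],[-0.002,-0.082,0.7,0,0,-0.037],[-0.002,-0.082,0.74,0,0,-0.037],[-0.002,-0.082,0.74,0,0,-0.037],[-0.002,-0.082,0.74,0,0,-0.037]])

```text
time: 31.45
eef_pos: [0.5345, -0.3362, 0.0682]
orientation: [0.001, -0.136, 0.991, -0.001]
contact_force: [-0.4, 0.4, -0.5]
width: 0.0435
finger_force: 25.0
```

```bash
python3 p.py 533.7,-334,56,105.7
```

```text
at [ 534.5 -336.2   68.2] psi 105.7 w 43.5 t 31.4
call 1 x1 [0.001, 0.016, 0.081, -0.003, 0.002, -0.001] -> [ 534. -334.   56.]
```

Call:
apply_moves(moves=[[0,0.013,0.04,0,0,0],[0,0.013,0.08,0,0,0],[0,0.013,0.08,0,0,0],[0,0.013,0.08,0,0,0]])

```text
time: 31.95
eef_pos: [0.5335, -0.3339, 0.0551]
orientation: [0.0, -0.136, 0.991, -0.0]
contact_force: [-0.3, 1.0, 2.7]
width: 0.0438
finger_force: 25.0
```

Call:
apply_moves(moves=[[0,0,0,0,0,0],[0,0,0,0,0,0],[0,0,0,0,0,0],[0,0,-0.3,0,0,0],[0,0,-0.6,0,0,0],[0,0,-0.9,0,0,0],[0,0,-0.9,0,0,0],[0,0,-0.9,0,0,0]], fingers=0.75)

```text
time: 32.95
eef_pos: [0.5331, -0.3337, 0.1894]
orientation: [-0.0, -0.136, 0.991, 0.0]
contact_force: [0.3, 0.7, -1.1]
width: 0.0696
finger_force: 0.0
```

Call:
apply_moves(moves=[[0.8,0,-0.3,0,0,0],[0.8,0,-0.3,0,0,0],[0.8,0,-0.3,0,0,0],[0.8,0.5,-0.3,0,0,0],[0.8,0.9,-0.3,0,0,0],[0.8,0.9,-0.3,0,0,0],[0.8,0.9,-0.3,0,0,0],[0.8,0.9,-0.3,0,0,0]])

```text
time: 33.95
eef_pos: [0.3816, -0.237, 0.2345]
orientation: [-0.0, -0.136, 0.991, 0.0]
contact_force: [-0.5, -0.4, -0.6]
width: 0.0696
finger_force: 0.0
```

Run:
```python
from h import *
print(robot.state()["eef_pos"])
for n in("top","side"):
    c=camera(n);cv2.imwrite(f"pics/{n}9.png",c["frame"])
```

```text
[ 0.38159779 -0.23700073  0.23451241]
```

View pics/top9.png

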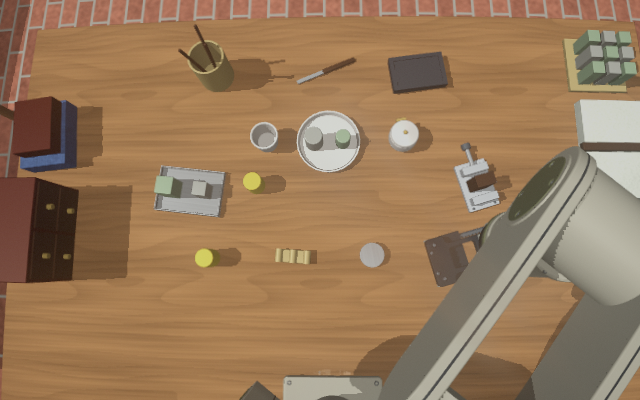

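View pics/side9.png

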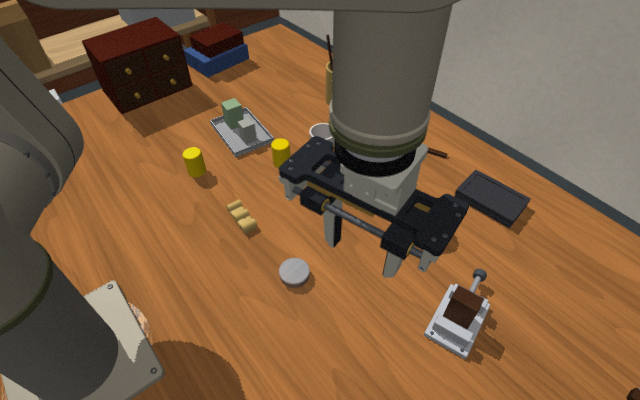

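All pieces stand in place: the squares in the tray (165,187 and 198,189), the rounds in the dish (314,139 and 343,139), and the block between the jaws (481,181). The rest and cup haven't moved. I do one numeric check, then sign off.

Run:
```python
from h import *
c=camera("top");X=cloud(c);v,u=np.mgrid[:400,:640];ok=True
for n,p,h,e in(("sqB",(165,187),.065,(529,375)),("sqS",(198,189),.055,(521,301)),("rB",(314,139),.063,(640,42)),("rS",(343,139),.057,(640,-24)),("blk",(481,181),.077,(533.6,-334))):
    m=(np.hypot(u-p[0],v-p[1])<20)&(abs(X[...,2]-h)<.007);M=X[m].mean(0)*1000;d=np.hypot(*(M[:2]-e))
    print(n,np.round(M,1),m.sum(),round(d,1));ok&=d<8
if ok: print(workorder.sign_off())
```

```text
sqB [527.8 375.4  65. ] 339 1.3
sqS [521.1 297.2  55. ] 212 3.8
rB [637.5  41.6  63.1] 272 2.5
rS [637.7 -25.   57. ] 179 2.5
blk [ 534.2 -330.8   77.4] 271 3.2
the job is handed in; nothing more can be done
None
```

The job is handed in: the last camera check put all five pieces within 4 mm of their targets and at their resting heights, with the brush rest and tea cup unmoved, but the sign-off returned no verdict.

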